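# Set and close the cam clamp on a lamination stack

### The arm

A 7-joint arm with a two-finger parallel gripper is mounted at the origin on a cart in front of the work surface, level with it; the furniture and walls round the work are solid. World frame = base frame: x ahead of the robot, y to its left, z up, the work surface at z = 0. Lengths are in m, angles in rad, forces in N, time in s.
With the tool pointing down it reaches from about 0.35 to 0.9 m from the base axis. Payload 19.9 kg.
Tool frame: the origin (TCP) lies on the centre line of the jaws, within the pads' length; the fingertips stand 8 mm ahead of it and the grasp point (between the pads) lies 11 mm behind it; y points along the fingers, x is the direction in which the jaws open and shut, and the axes are right-handed (so a half turn about y gives the same grasp; the last joint's range is limited). The gripper opens to 85 mm and grips with 20 to 120 N. Pads are 22 mm wide; open, the fingers measure 114 mm over their backs; the gripper's body (76 mm by 85 mm) begins 54 mm behind the grasp point. The pads swing forward as they close: fully open they stand 13 mm farther back than shut.
Start: joints at [-1.218, 0.417, -0.01, 1.614, 0.005, 1.111, -0.053], TCP at [0.24, 0.577, 0.239] pointing down, gripper open.
Joint ranges: [-2.81, 2.81], [-0.39, 2.02], [-1.27, 1.25], [0.06, 2.57], [-1.19, 4.33], [0.19, 2], [-2.82, 2.82]. Speed limits (rad/s): [1.89, 1.89, 2.39, 2.39, 3.01, 3.01, 3.01].

### API

Orientations are given as a 3x3 rotation matrix whose columns are the frame's x, y, z axes.
In Python, from workcell import arm gives the robot as it stands.
- The arm moves only by the tool servo_tool, never from a script. Its argument "rows" is a list of rows, each a list of 4 numbers: the shift along the tool's x, y, z in units of 50 mm (1.0 is 50 mm), then the turn about the tool's y in units of 5 degrees (1.0 is 5 degrees). In form: [[x, y, z, spin], ...]. A call has 1 to 12 rows; each row is the pose to reach, as a shift and turn from the pose commanded when the call began, along the tool's axes at that moment; what a row does not reach only later rows make up. A row lasts 1/10 s, in which the tool goes at most 50 mm and 8.59 degrees, less where a joint would pass 70% of its speed; a pose out of reach is approached as far as the arm can. A call with a gripper value outside its range is refused whole. "hand" is the finger opening in mm, from 0 to 85.4, set as the call begins (left out, the last holds). The fingers move at their own pace and stop on an object; "newtons" is the grip in N (left out, the last holds). Time passes only in rows, so rows that repeat a pose let the fingers close. It gives the time, the measured TCP pose, the force and the opening at its end, in the units of the state.
- arm.state(): the state, without advancing time (a new reading comes with each control period).
- arm.capture(name): name is "scene" or "top" or "wrist"; returns a dict with "image" (400x640x3 uint8, red, green, blue), "intrinsics" (3x3 intrinsics, pixels), "xyz" and "orientation" of the camera in the world. Camera axes: x right, y down, z forward; pixel columns grow to the right and rows downward; lengths in m; the calibration is good to about 2 mm. A picture is of the moment at which its call begins. There is no depth.
- arm.finish_job(): hands the job in, once; it reports no verdict.
The state is a dict: "time": time; "q": joint angles; "qd": joint speeds; "joint_torque": joint torques, N m; "position": TCP position; "tool_rot": TCP orientation; "wrist_force": force on the tool from outside, world axes, zero at the start; "torque": the same for the moment, N m; "grip_width": finger opening in m.
Only numpy, scipy, OpenCV 4.12 (cv2) and the standard library are available. Lean on these libraries where they do the work, as an engineer would, in place of code of your own. Each camera call takes 0.05 s, during which the arm holds its last target. There are 200 camera calls.

### The job

Clamp the lamination stack in the small green bench press: screw the orange T-handled nut down (clockwise from above) until pressing the red cam lever over takes a firm push, about 7 N at its knob (square to the lever) at the hardest point, neither slack nor forced, then press the lever fully home and let go. Feel your way, since stacks differ in thickness and too tight a setting crushes them, and leave the other things on the bench alone.

Things in the scene. Friction and masses are not known exactly. Their poses are not given: they have to be found in the camera images.
- press_base: green bed of the press, 90 x 320 x 15 mm, fixed; origin at the centre of its underside. Its y axis runs along the clamp bar: nut at y = +120 mm, lever at y = -120 mm, both at x = 0. The lamination stack (60 x 86 x about 40 mm, uncertain by a few mm) sits in a nest in the middle under the bar's foot; two posts, 34 mm wide, 134 mm high, carry the lever
- lever_hinge (a point): the lever's hinge line (along the base's x), midway between the posts, 117 mm above the bench
- lever_grip (a point): centre of the red knob at the lever's end, a cylinder 22 mm in diameter, 30 mm long, lying along the base's x axis, 85 mm from the hinge line; shank 12 x 14 mm. At joint 0 the lever leans 0.60 rad from upright to the base's -y side (knob 187 mm above the bench); closing swings it further outward and down, so the knob can be pressed from above all the way
- nut_grip (a point): centre of the grip of the orange T-handled nut, a flat bar 56 mm long (the point's x axis), 12 mm thick (y), 32 mm high, 131 mm above the bench at joint 0, 16 mm above the hub (26 mm in diameter). Grip it across the thickness from above, firmly (60 N or more): it turns with 0.55 N m drag
- t_nut (a joint): angle of the nut, rad, grows clockwise from above (tightening), 0 to 5.2; starts at 0 to 0.4. It stays where it is left. Each rad lowers the nut by 4 mm and the bar's foot by 2 mm. Depending on the stack, the right setting lies anywhere between 1.0 and 3.2
- cam_lever (a joint): cam lever angle q, rad: 0 open (starts at 0 to 0.25), 1.54 closed (end stop). Past dead centre, near 1.3, it snaps home and stays; before that, under load, it springs back when let go, also while the nut is tightened; unloaded it stays put (drag 0.04 N m). Set right, its moment peaks near 0.6 N m, about 7 N square to the lever at the knob; one rad more on the nut adds some 6 N to that peak
- foot: black foot, 32 mm in diameter, sprung under mid-bar (bar 28 mm wide, top 94 mm up); origin under its centre; not to be handled. If e mm is its overlap with the stack at dead centre, the lever's moment is about (e - 8.45 (1 - cos(1.3 - q))) * 422 * sin(1.3 - q) N mm, nil while the bracket is negative. Right is e = 3.55 (clamps at 215 N); one rad of nut adds 2 mm to e, 90 N to the clamping
- calliper: loose bystander, leave it alone: grey calliper, 170 x 48 x 12 mm, lying flat; origin at the centre of its underside
- pliers: loose bystander, leave it alone: red-handled pliers, 160 x 53 x 14 mm; origin at the centre of the underside
- screwdriver_red: loose bystander, leave it alone: screwdriver with a red handle, 188 x 27 x 27 mm; origin at the centre of the underside
- screw_cup: loose bystander, leave it alone: white tin cup of screws, 68 mm across, 38 mm high; origin at the centre of the underside
- tape_yellow: loose bystander, leave it alone: roll of yellow tape, 62 mm across, 18 mm high; origin at the centre of the underside
- marker: loose bystander, leave it alone: green marker, 121 x 14 x 14 mm; origin at the centre of the underside
- scraper: loose bystander, leave it alone: scraper with a wooden handle, 152 x 48 x 14 mm; origin at the centre of the underside

How it is judged:
By the outcome, as a careful person would: the job done as asked, in the order asked, and still so for the second after the job is handed in, with the robot touching nothing.
It also fails if it takes over 72 s, if anything falls off the work surface, if the arm or the gripper's body presses on something with over 40 N, if the wrist force passes 120 N, or if a joint passes its speed limit or range.

## Working session

There is one attempt and no reset: what is moved stays moved. The work goes in short steps, Python scripts to look and compute and a tool call to move; the robot and the scene stay as the last step left them, time stands still between calls to the robot, and variables do not carry over. Pictures are saved under pics/ and viewed, about 8 in all and at most 12, crops included, and the job is handed in when it is done.

Besides the shell and the picture viewer there is one more tool, called after "Call:" by a JSON object that holds its "method" and its "body", one argument or row to a line. servo_tool: Moves the arm, as the interface text tells. Its arguments: {"type":"object","properties":{"rows":{"type":"array"},"hand":{"type":"number"},"newtons":{"type":"number"}},"required":["rows"]}

```bash
mkdir -p pics; ls; cat > h.py <<'E'
import numpy as np, cv2
from workcell import arm
def snap(n,f):
    c=arm.capture(n); cv2.imwrite(f'pics/{f}.png',c['image'][:,:,::-1]); np.savez(f'pics/{f}.npz',**c); return c
def ray(c,uv):
    d=np.linalg.inv(c['intrinsics'])@np.array([uv[0],uv[1],1.]); d=np.array(c['orientation'])@d
    return np.array(c['xyz']),d/np.linalg.norm(d)
def onz(c,uv,z):
    o,d=ray(c,uv); return o+d*(z-o[2])/d[2]
def two(c1,u1,c2,u2):
    o1,d1=ray(c1,u1);o2,d2=ray(c2,u2)
    t=np.linalg.lstsq(np.c_[d1,-d2],o2-o1,rcond=None)[0]
    a=o1+d1*t[0];b=o2+d2*t[1]; return (a+b)/2,np.linalg.norm(a-b)
def proj(c,p):
    q=np.array(c['orientation']).T@(np.array(p)-c['xyz']); q=c['intrinsics']@q; return q[:2]/q[2]
E
python3 - <<'E'
from h import *
a=snap('scene','s0');b=snap('top','t0')
for c in(a,b):print(c['xyz'],np.round(c['orientation'],3).tolist(),c['intrinsics'].tolist())
s=arm.state();print(s['position'],np.round(s['tool_rot'],3).tolist(),s['grip_width'],s['time'])
E
```

```text
pics
[-0.02709199  1.05856382  0.70577228] [[-0.879, -0.19, 0.438], [-0.477, 0.372, -0.796], [-0.012, -0.908, -0.418]] [[444.1662266594091, 0.0, 325.97586081382195], [0.0, 444.1662266594091, 206.38420539488823], [0.0, 0.0, 1.0]]
[-0.16381676  0.06289118  1.38612812] [[-0.136, -0.849, 0.51], [-0.991, 0.117, -0.07], [0.0, -0.515, -0.857]] [[396.0301416659586, 0.0, 314.3249944925626], [0.0, 396.0301416659586, 198.90620114947967], [0.0, 0.0, 1.0]]
[0.23970172 0.57688748 0.23873143] [[0.384, -0.0, -0.923], [0.923, -0.001, 0.384], [-0.001, -1.0, -0.0]] 0.08561768768321153 0.1
```

View pics/s0.png

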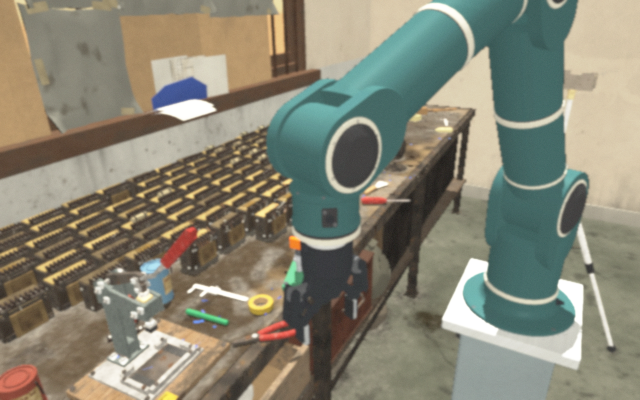

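View pics/t0.png

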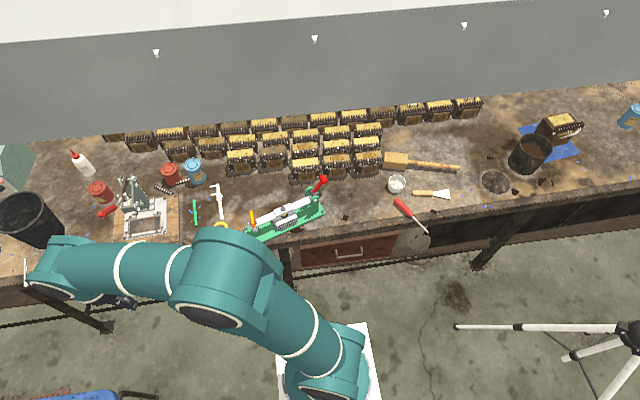

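The top view shows the press around (285,215), with the orange nut at (252,216) and the red lever knob near (322,181). In the scene view the arm hides most of it. I'll zoom in and measure by masks.

```bash
python3 - <<'E'
from h import *
b=dict(np.load('pics/t0.npz')); im=b['image']
cv2.imwrite('pics/t0c.png',cv2.resize(im[165:250,185:345,::-1],None,fx=5,fy=5,interpolation=cv2.INTER_CUBIC))
h=cv2.cvtColor(im,cv2.COLOR_RGB2HSV)
roi=np.zeros(im.shape[:2],np.uint8);roi[165:250,235:335]=255
for n,lo,hi in[('red',(0,170,80),(4,255,255)),('red2',(174,150,80),(179,255,255)),('or',(8,170,120),(20,255,255)),('green',(60,90,40),(82,255,255))]:
    m=cv2.inRange(h,lo,hi)&roi
    k,l,st,ce=cv2.connectedComponentsWithStats(m)
    for i in range(1,k):
        if st[i,4]>8: print(n,st[i],ce[i].round(1))
        if st[i,4]>8 and n=='green': print(cv2.boxPoints(cv2.minAreaRect(np.argwhere(l==i)[:,::-1].astype(np.float32))).round(1).tolist())
for p in[(252,216)]:print('nut',onz(b,p,.14))
print('knob',onz(b,(322,181),.187))
E
```

```text
red [313 174  15  19 100] [320.6 182.1]
or [251 221   4   6  14] [252.9 224.1]
green [305 186   8  11  40] [307.6 190.8]
[[302.79998779296875, 195.10000610351562], [307.20001220703125, 184.8000030517578], [312.1000061035156, 186.89999389648438], [307.70001220703125, 197.10000610351562]]
green [243 195  83  47 886] [287.8 221.5]
[[242.1999969482422, 228.1999969482422], [317.1000061035156, 194.10000610351562], [325.79998779296875, 213.1999969482422], [250.8000030517578, 247.3000030517578]]
nut [0.53779601 0.19126906 0.14      ]
knob [ 0.62154312 -0.07347182  0.187     ]
```

View pics/t0c.png

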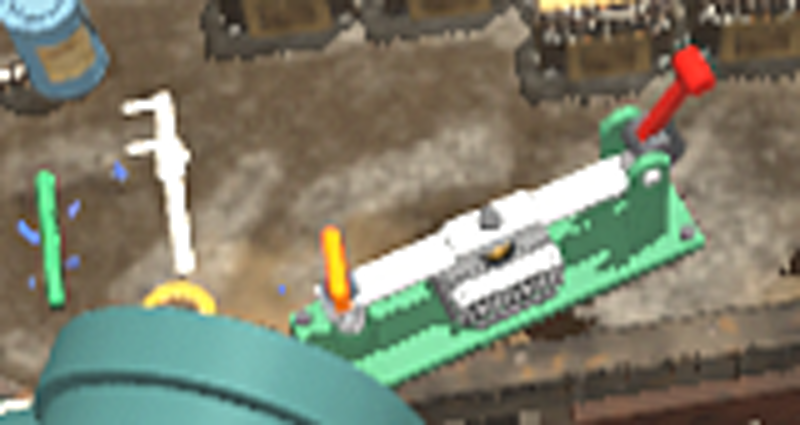

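The crop shows the orange grip from about (330,232) to (345,308), the knob at (693,70), and the base corners at (705,240) and (293,318) in crop pixels. I'll compute the coarse pose from these.

```bash
python3 - <<'E'
from h import *
b=dict(np.load('pics/t0.npz'))
P=lambda x,y,z:onz(b,(185+x/5-.4,165+y/5-.4),z)
k=P(693,70,.187);n1=P(330,232,.147);n2=P(343,300,.147);A=P(705,240,.015);B=P(293,318,.015);C=P(395,387,.015)
for n,p in dict(k=k,n1=n1,n2=n2,A=A,B=B,C=C).items():print(n,p.round(4))
print(np.linalg.norm(A-B),'exp .332'); d=A-C;print('edge yaw',np.arctan2(d[1],d[0]), 'nut-knob yaw',np.arctan2(*(k-(n1+n2)/2)[1::-1]),np.linalg.norm((k-(n1+n2)/2)[:2]), 'exp', .24+.085*np.sin(.7))
print('nut yaw',np.arctan2(*(n1-n2)[1::-1]),np.linalg.norm(n1-n2))
E
```

```text
k [ 0.6313 -0.0793  0.187 ]
n1 [0.555  0.1944 0.147 ]
n2 [0.4989 0.1883 0.147 ]
A [ 0.5839 -0.0852  0.015 ]
B [0.5591 0.2409 0.015 ]
C [0.4899 0.1668 0.015 ]
0.3270418357560522 exp .332
edge yaw -1.2139243038463987 nut-knob yaw -1.2026085286616206 0.29011673450779263 exp 0.2947585034152037
nut yaw 0.10815705402774699 0.056424158328517764
```

The measurements agree: nut at about (0.527, 0.191), base yaw 0.36, nut angle about 0.25, and distances within 5 mm. Moving above the nut, with the wrist aligned to its grip.

Call:
{"method": "servo_tool", "body": {
  "rows": [
    [-0.5,-0.4,-0.8,-0.6],
    [-1,-0.8,-1.6,-1.2],
    [-1.5,-1.2,-2.5,-1.8],
    [-2,-1.2,-3.3,-2.4],
    [-2.5,-1.2,-4.1,-3],
    [-3,-1.2,-5,-3.5],
    [-3.5,-1.2,-5.8,-4.1],
    [-4,-1.2,-6.6,-4.7],
    [-4.5,-1.2,-7.5,-5.3],
    [-4.9,-1.2,-8.2,-5.8],
    [-4.92,-1.2,-8.26,-5.8],
    [-4.92,-1.2,-8.26,-5.8]
  ],
  "hand": 50,
  "newtons": 80
}}

```text
time: 1.3
position: [0.5272, 0.1905, 0.2989]
tool_rot: [[-0.11, -0.001, -0.994], [0.994, -0.001, -0.11], [-0.0, -1.0, 0.001]]
wrist_force: [0.2, 0.6, 0.1]
grip_width: 0.0498
```

```bash
python3 - <<'E'
from h import *
s=arm.state();print(s['time'],s['position'],np.round(s['tool_rot'],3).tolist(),np.round(s['q'],2),np.round(s['wrist_force'],1))
w=snap('wrist','w1');print(w['xyz'],np.round(w['orientation'],3).tolist(),w['intrinsics'][0,0])
snap('top','t1')
E
```

```text
1.3 [0.52715066 0.19050031 0.29888712] [[-0.11, -0.001, -0.994], [0.994, -0.001, -0.11], [-0.0, -1.0, 0.001]] [-0.55  0.25  0.18  1.71 -0.05  1.19  1.32] [0.2 0.6 0.1]
[0.44619148 0.18043729 0.4334638 ] [[-0.109, 0.943, 0.315], [0.994, 0.104, 0.033], [-0.002, 0.316, -0.949]] 302.7424960875772
```

View pics/w1.png

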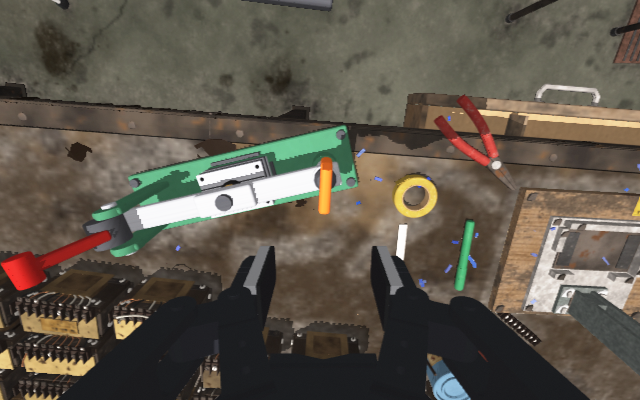

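The wrist view shows the grip of the nut from (326,160) to (325,213), the base's corners near (347,127) and (357,186), and the knob at (22,270). Measuring precisely.

```bash
python3 - <<'E'
from h import *
w=dict(np.load('pics/w1.npz')); im=w['image'];h=cv2.cvtColor(im,cv2.COLOR_RGB2HSV)
m=cv2.inRange(h,(8,150,120),(20,255,255));m[:140]=0;m[230:]=0;m[:,:300]=0;m[:,350:]=0
for vmin in(120,200,225):
    mm=m&cv2.inRange(h[:,:,2],vmin,255)
    pts=np.argwhere(mm)[:,::-1].astype(np.float32);r=cv2.minAreaRect(pts);bp=cv2.boxPoints(r)
    W=np.array([onz(w,p,.146) for p in bp]);e=[np.linalg.norm(W[i]-W[(i+1)%4]) for i in range(4)]
    i=int(np.argmax(e[:2]));d=W[i+1]-W[i]
    print(vmin,len(pts),bp.round(1).tolist(),'ctr',W.mean(0).round(4),np.round(e[:2],4),'yaw',np.arctan2(d[1],d[0])%np.pi)
cv2.imwrite('pics/w1c.png',np.hstack([cv2.resize(im[115:225,290:370,::-1],None,fx=5,fy=5,interpolation=cv2.INTER_CUBIC),cv2.resize(im[200:310,0:80,::-1],None,fx=5,fy=5,interpolation=cv2.INTER_CUBIC)]))
m=cv2.inRange(h,(60,80,40),(82,255,255));m[:,370:]=0
c=max(cv2.findContours(m,0,1)[0],key=cv2.contourArea)
print(cv2.approxPolyDP(c,4,True)[:,0].tolist())
E
```

```text
120 611 [[317.29998779296875, 213.6999969482422], [320.79998779296875, 156.60000610351562], [333.0, 157.3000030517578], [329.5, 214.39999389648438]] ctr [0.5299 0.1913 0.146 ] [0.0588 0.0117] yaw 0.04730492703596445
200 515 [[317.6000061035156, 212.89999389648438], [320.29998779296875, 162.60000610351562], [331.8999938964844, 163.1999969482422], [329.20001220703125, 213.5]] ctr [0.5323 0.1913 0.146 ] [0.0521 0.0111] yaw 0.053692302123415914
225 445 [[318.0, 212.89999389648438], [320.3999938964844, 162.89999389648438], [331.5, 163.5], [329.1000061035156, 213.39999389648438]] ctr [0.5325 0.1913 0.146 ] [0.0518 0.0107] yaw 0.0600700459788821
[[346, 126], [131, 175], [129, 180], [141, 182], [134, 192], [92, 216], [102, 220], [137, 203], [200, 191], [196, 174], [262, 155], [273, 161], [276, 173], [315, 165], [327, 155], [339, 163], [342, 179], [332, 191], [356, 186]]
```

View pics/w1c.png

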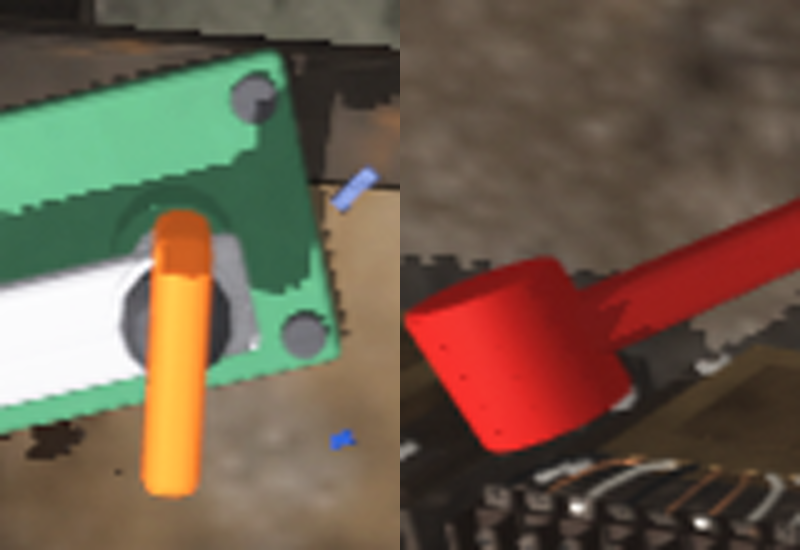

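```bash
python3 - <<'E'
from h import *
w=dict(np.load('pics/w1.npz'));t=dict(np.load('pics/t0.npz'))
N=onz(w,(346.6-.4,125.4-.4),.015);F=onz(w,(357.6-.4,186-.4),.015);G=onz(w,(131,175),.015)
print(N,F,np.linalg.norm(N-F));ey=(F-N)/np.linalg.norm(F-N)
b=np.array([-ey[1],ey[0],0]);print('base x yaw',np.arctan2(ey[1],ey[0]),'from long edge',np.arctan2(*(N-G)[1::-1])-np.pi/2,'nut ctr',(N+F)/2-.04*b)
print('nut by top face',onz(w,(325,191.4),.146), 'midbar end circle')
print('knob z.187',onz(w,(24,271),.187),onz(w,(24,271),.18),'tri',two(w,(24,271),t,(185+693/5-.4,165+70/5-.4)))
print('nut tri',two(w,(325,191.4),t,(185+337/5-.4,165+267/5-.4)))
E
```

```text
[0.47917675 0.21503413 0.015     ] [0.56179056 0.24211652 0.015     ] 0.08693961161351162
base x yaw 0.31677966653540396 from long edge 0.3338914288074608 nut ctr [0.53294398 0.19056558 0.015     ]
nut by top face [0.53505811 0.19185968 0.146     ] midbar end circle
knob z.187 [ 0.63084391 -0.08106507  0.187     ] [ 0.63608836 -0.08849219  0.18      ] tri (array([ 0.62969957, -0.07910692,  0.1889723 ]), np.float64(0.0005362019495003469))
nut tri (array([0.5453013 , 0.1938963 , 0.11225771]), np.float64(0.0014404080244824116))
```

The nut is at (0.533, 0.191) with its grip at yaw 0.06, so its angle is about 0.28. The base x yaw is about 0.345 and the lever is near 0. Descending and gripping.

Call:
{"method": "servo_tool", "body": {
  "rows": [
    [0,0.7,-0.12,0.5],
    [0,1.5,-0.12,0.5],
    [0,2.3,-0.12,0.5],
    [0,3,-0.12,0.5],
    [0,3.3,-0.12,0.5],
    [0,3.44,-0.12,0.5],
    [0,3.44,-0.12,0.5]
  ]
}}

```text
time: 2.1
position: [0.5321, 0.193, 0.127]
tool_rot: [[-0.07, -0.001, -0.998], [0.998, -0.0, -0.07], [-0.0, -1.0, 0.001]]
wrist_force: [1.0, 0.1, 0.5]
grip_width: 0.0499
```

Call:
{"method": "servo_tool", "body": {
  "rows": [
    [0,0,0,0],
    [0,0,0,0],
    [0,0,0,0],
    [0,0,0,0],
    [0,0,0,0]
  ],
  "hand": 0,
  "newtons": 90
}}

```text
time: 2.6
position: [0.5332, 0.1929, 0.1285]
tool_rot: [[-0.069, 0.001, -0.998], [0.998, 0.001, -0.069], [0.001, -1.0, -0.002]]
wrist_force: [-2.2, 1.7, 9.4]
grip_width: 0.0102
```

```bash
python3 - <<'E'
from h import *
s=arm.state();print(s['time'],s['position'],np.round(s['tool_rot'],3).tolist(),np.round(s['q'],2),np.round(s['wrist_force'],1),np.round(s['torque'],2),s['grip_width'])
w=snap('wrist','w2')
E
```

```text
2.6 [0.53318646 0.19287681 0.12851237] [[-0.069, 0.001, -0.998], [0.998, 0.001, -0.069], [0.001, -1.0, -0.002]] [-0.53  0.45  0.17  1.86 -0.1   0.84  1.32] [-2.2  1.7  9.4] [ 0.48  0.58 -0.24] 0.010180081205983179
```

View pics/w2.png

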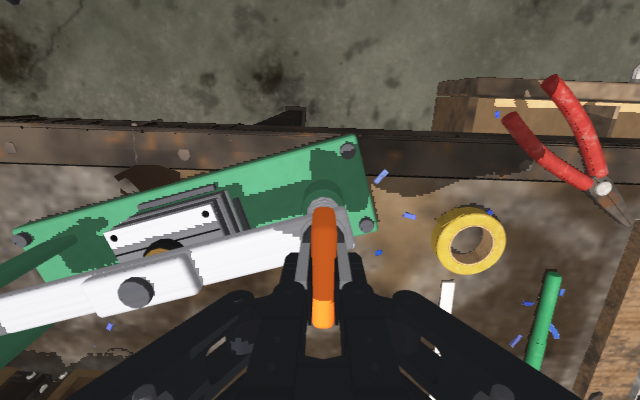

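The view shows the orange grip, about (323,270), held between the pads with an opening of 10 mm. Turning the nut to about 1.0, which is safe for any stack.

Call:
{"method": "servo_tool", "body": {
  "rows": [
    [0,-0.03,0,0.7],
    [0,-0.02,0,1.7],
    [0,-0.015,0,2.7],
    [0,-0.01,0,3.7],
    [0,0,0,4.7],
    [0,0.005,0,5.7],
    [0,0.01,0,6.7],
    [0,0.02,0,7.7],
    [0,0.025,0,8.2],
    [0,0.025,0,8.2]
  ]
}}

```text
time: 3.65
position: [0.5331, 0.1936, 0.1261]
tool_rot: [[0.603, 0.002, -0.798], [0.798, 0.001, 0.603], [0.002, -1.0, -0.001]]
wrist_force: [6.5, 6.7, -14.5]
grip_width: 0.0097
```

```bash
python3 - <<'E'
from h import *
s=arm.state();R=np.array(s['tool_rot']);print(s['time'],s['position'],'xyaw',np.arctan2(R[1,0],R[0,0]),np.round(s['q'],2),np.round(s['wrist_force'],1),np.round(s['torque'],2),s['grip_width'])
E
```

```text
3.65 [0.53310663 0.19358986 0.12610024] xyaw 0.9239153736408058 [-0.66  0.47  0.33  1.87 -0.2   0.84  0.69] [  6.5   6.7 -14.5] [ 1.71 -1.65  0.51] 0.009747813614530382
```

The nut turned 0.72 rad with the tool and is now at about 1.0. Releasing it, rising, and going above the lever knob.

Call:
{"method": "servo_tool", "body": {
  "rows": [
    [0,0,0,0],
    [0,0,0,0],
    [0,0,0,0],
    [0,-0.8,0,0],
    [0,-1.6,0,0],
    [0,-2.18,0,0]
  ],
  "hand": 40
}}

```text
time: 4.25
position: [0.5332, 0.192, 0.2377]
tool_rot: [[0.603, 0.002, -0.798], [0.798, 0.001, 0.603], [0.002, -1.0, -0.001]]
wrist_force: [-0.3, 0.9, -0.6]
grip_width: 0.0397
```

Call:
{"method": "servo_tool", "body": {
  "rows": [
    [-0.5,0,-0.8,1.2],
    [-1,0,-1.6,2.4],
    [-1.5,0,-2.4,3.6],
    [-2,0,-3.2,4.8],
    [-2.6,0,-4,6],
    [-3.1,0,-4.7,6.6],
    [-3.18,0,-4.84,6.6],
    [-3.18,0,-4.84,6.6]
  ],
  "hand": 0,
  "newtons": 60
}}

```text
time: 5.05
position: [0.63, -0.0824, 0.235]
tool_rot: [[0.941, -0.0, -0.339], [0.339, -0.001, 0.941], [-0.0, -1.0, -0.001]]
wrist_force: [-0.3, 1.1, -0.2]
grip_width: -0.0003
```

```bash
python3 - <<'E'
from h import *
s=arm.state();R=np.array(s['tool_rot']);print(s['time'],s['position'],'xyaw',np.arctan2(R[1,0],R[0,0]),np.round(s['q'],2),np.round(s['wrist_force'],1),s['grip_width'])
w=snap('wrist','w3');t=snap('top','t3')
H=np.array([.614,-.034,.117]);by=np.array([-.338,.941,0])
for q in(0,.2):
    K=H-.085*np.sin(.6+q)*by+np.array([0,0,.085*np.cos(.6+q)]);print(q,K,proj(w,K),proj(t,K))
E
```

```text
5.05 [ 0.63001311 -0.08240346  0.23503092] xyaw 0.34550820627776807 [-0.32  0.49  0.56  1.61 -0.28  1.13  0.65] [-0.3  1.1 -0.2] -0.00033283660473659726
0 [ 0.63022218 -0.07916293  0.18715353] [325.44306186 220.96443236] [323.19817125 178.83168053]
0.2 [ 0.63460964 -0.09137773  0.17622007] [325.29150204 231.91175096] [326.2518692  179.13508367]
```

View pics/w3.png

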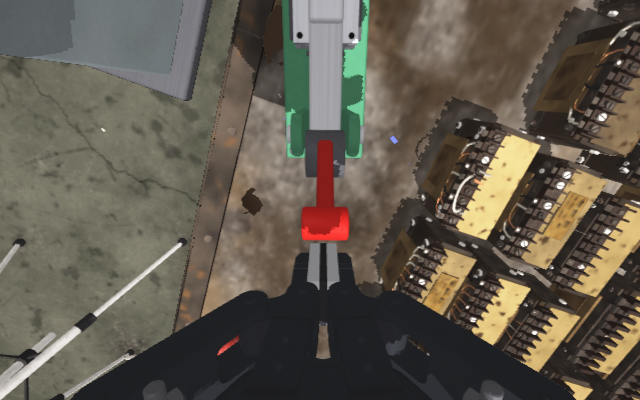

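The wrist view shows the knob at (325,224) centred under the closed tips, with the lever near q = 0.05, as predicted. Pressing along its arc to q of about 0.8, then about 1.0, and reading the force.

Call:
{"method": "servo_tool", "body": {
  "rows": [
    [0,0.4,0,0],
    [0,0.6,0,0],
    [0,0.7,-0.1,0],
    [0,0.8,-0.2,0],
    [0,0.93,-0.31,0],
    [0,1.06,-0.41,0],
    [0,1.21,-0.49,0],
    [0,1.36,-0.56,0],
    [0,1.52,-0.61,0],
    [0,1.69,-0.66,0],
    [0,1.69,-0.66,0],
    [0,1.69,-0.66,0]
  ]
}}

```text
time: 6.35
position: [0.6415, -0.1117, 0.1505]
tool_rot: [[0.94, 0.0, -0.341], [0.341, -0.001, 0.94], [0.0, -1.0, -0.001]]
wrist_force: [0.3, -3.9, 6.4]
grip_width: -0.0001
```

Call:
{"method": "servo_tool", "body": {
  "rows": [
    [0,0.08,-0.01,0],
    [0,0.17,-0.02,0],
    [0,0.25,-0.02,0],
    [0,0.34,-0.02,0],
    [0,0.34,-0.02,0],
    [0,0.34,-0.02,0]
  ]
}}

```text
time: 6.95
position: [0.6418, -0.1123, 0.1335]
tool_rot: [[0.94, 0.0, -0.342], [0.342, -0.0, 0.94], [0.0, -1.0, -0.0]]
wrist_force: [1.4, -3.0, 2.7]
grip_width: -0.0002
```

The forces are loaded already but have a large sideways part. I'll look at the contact.

```bash
python3 - <<'E'
from h import *
s=arm.state();print(s['time'],s['position'],np.round(s['wrist_force'],2),np.round(s['torque'],2))
w=snap('wrist','w4');t=snap('top','t4')
H=np.array([.614,-.034,.117]);by=np.array([-.338,.941,0])
for q in(.8,.9,1.,1.1,1.2):
    K=H-.085*np.sin(.6+q)*by+np.array([0,0,.085*np.cos(.6+q)]);print(q,K.round(4),proj(w,K),proj(t,K))
print(proj(w,s['position']-np.array([0,0,.008])),proj(w,H))
a=cv2.resize(w['image'][90:290,240:420],None,fx=2.5,fy=2.5,interpolation=cv2.INTER_CUBIC);b=cv2.resize(t['image'][150:225,285:345],(340,425),interpolation=cv2.INTER_CUBIC)
b=cv2.copyMakeBorder(b,0,75,0,0,0);cv2.imwrite('pics/c4.png',np.hstack([a,b])[:,:,::-1])
s=arm.state();print(s['time'],s['position'],np.round(s['wrist_force'],2),np.round(s['torque'],2))
E
```

```text
6.95 [ 0.64176864 -0.11226336  0.13350237] [ 1.37 -2.97  2.75] [-0.75 -0.27 -0.05]
0.8 [ 0.6423 -0.1128  0.1314] [324.07855634 262.68993087] [331.23546038 183.41790765]
0.9 [ 0.6427 -0.1138  0.123 ] [324.02938224 256.1832115 ] [331.38956107 184.53014308]
1.0 [ 0.6427 -0.114   0.1145] [323.99121002 248.923705  ] [331.3474575  185.72608873]
1.1 [ 0.6425 -0.1133  0.106 ] [323.96274971 241.0498894 ] [331.1123762  186.99311643]
1.2 [ 0.642  -0.1119  0.0977] [323.9429038  232.67021368] [330.68921141 188.31830995]
[323.44766883 255.65323601] [324.79078551  90.08985359]
7.05 [ 0.64172954 -0.11226265  0.13356766] [ 1.07 -2.99  4.85] [-0.68 -0.31  0.02]
```

View pics/c4.png

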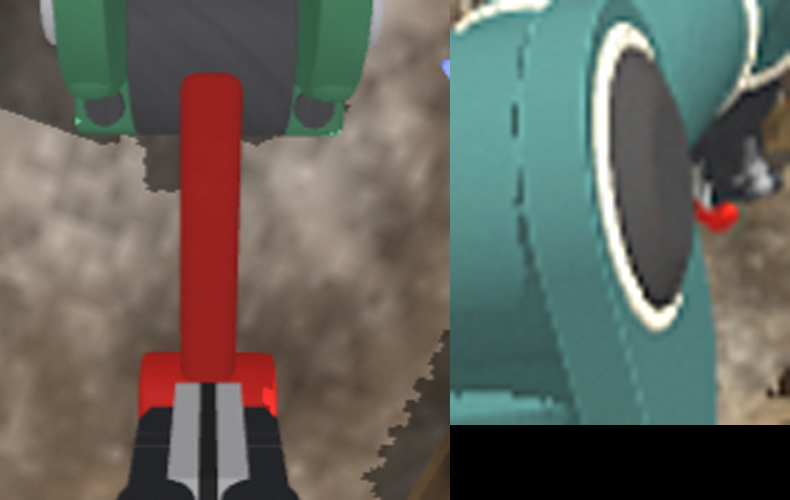

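The tip sits squarely on the knob's top, with q near 1.0. The force reading fluctuates, so I'll average it over several readings while holding.

```bash
cat >> h.py <<'E'
H=np.array([.614,-.034,.117]);by=np.array([-.338,.941,0])
def M(n=8,bias=(0,0,0)):
    S=[]
    for i in range(n):
        arm.capture('top');s=arm.state();S.append(np.r_[s['position'],np.array(s['wrist_force'])-bias])
    S=np.array(S);a=S.mean(0);sd=S.std(0);p=a[:3]-[0,0,.008]-H;f=-a[3:]
    kz=p[2]-.011;q=np.arccos(kz/.085)-.6
    rb=-.085*np.sin(.6+q);fb=f@by
    Mt=rb*f[2]-p[2]*fb
    al=1.3-q;e=(Mt-.04)*1e3/422/np.sin(al)+8.45*(1-np.cos(al))
    print('t',s['time'],'pos',a[:3].round(4),'tipby',(p@by).round(4),'knobby',rb.round(4),'F',a[3:].round(2),'sd',sd[3:].round(2),'q',q.round(3),'M',Mt.round(3),'e',e.round(2),'Mz',(rb*f[2]).round(3))
E
python3 -c "
from h import *
M()"
```

```text
t 7.45 pos [ 0.6417 -0.1123  0.1336] tipby -0.083 knobby -0.085 F [ 1.21 -1.92  3.87] sd [0.52 0.63 0.68] q 0.999 M 0.31 e 2.54 Mz 0.329
```

Call:
{"method": "servo_tool", "body": {
  "rows": [
    [0,-0.3,0.02,0],
    [0,-0.6,0.1,0],
    [0,-0.7,0.14,0],
    [0,-0.6,0.1,0],
    [0,-0.5,0.06,0],
    [0,-0.42,0.04,0],
    [0,-0.34,0.02,0],
    [0,-0.34,0.02,0],
    [0,-0.34,0.02,0]
  ]
}}

```text
time: 8.35
position: [0.642, -0.1124, 0.1521]
tool_rot: [[0.94, 0.002, -0.341], [0.341, -0.001, 0.94], [0.002, -1.0, -0.002]]
wrist_force: [2.3, -4.1, 7.0]
grip_width: -0.0004
```

```bash
python3 -c "
from h import *
M(10)"
```

```text
t 8.85 pos [ 0.642  -0.1124  0.1521] tipby -0.0833 knobby -0.0835 F [ 2.   -4.81  6.51] sd [0.5  0.71 0.36] q 0.78 M 0.402 e 2.84 Mz 0.543
```

Call:
{"method": "servo_tool", "body": {
  "rows": [
    [0,0.08,-0.01,0],
    [0,0.17,-0.02,0],
    [0,0.17,-0.02,0],
    [0,0.17,-0.02,0]
  ]
}}

```text
time: 9.25
position: [0.6422, -0.1134, 0.1435]
tool_rot: [[0.94, 0.002, -0.34], [0.34, -0.001, 0.94], [0.002, -1.0, -0.002]]
wrist_force: [1.5, -5.2, 7.1]
grip_width: -0.0
```

```bash
python3 -c "
from h import *
M(10)"
```

```text
t 9.75 pos [ 0.6422 -0.1134  0.1435] tipby -0.0842 knobby -0.0847 F [ 1.43 -4.85  6.41] sd [0.4  0.45 0.58] q 0.882 M 0.449 e 3.12 Mz 0.543
```

Call:
{"method": "servo_tool", "body": {
  "rows": [
    [0,-0.3,0.02,0],
    [0,-0.7,0.2,0],
    [0,-1.2,0.4,0],
    [0,-1.6,0.6,0],
    [0,-2,0.68,0],
    [0,-2,0.68,0],
    [0,-2,0.68,0]
  ]
}}

```text
time: 10.45
position: [0.63, -0.0798, 0.2436]
tool_rot: [[0.94, 0.002, -0.342], [0.342, 0.0, 0.94], [0.002, -1.0, -0.0]]
wrist_force: [-0.5, -0.7, -0.5]
grip_width: -0.0001
```

```bash
python3 -c "
from h import *
M(10)
snap('wrist','w5')
for q in(0,.2,.4):print(q,proj(dict(np.load('pics/w5.npz')),H-.085*np.sin(.6+q)*by+np.array([0,0,.085*np.cos(.6+q)])))
w=dict(np.load('pics/w5.npz'))['image'];h=cv2.cvtColor(w,cv2.COLOR_RGB2HSV);m=cv2.inRange(h,(0,180,80),(5,255,255));m[:,:290]=0;m[:,360:]=0
r=np.where((m>0).sum(1)>35)[0];print('knob rows',r.min(),r.max())
"
```

```text
t 10.95 pos [ 0.6298 -0.0805  0.2419] tipby -0.0491 knobby nan F [ 0.08  0.22 -0.1 ] sd [0.48 0.34 0.4 ] q nan M nan e nan Mz nan
0 [324.55580845 219.28431638]
0.2 [324.42695851 230.00322357]
0.4 [324.31812842 235.19444045]
knob rows 222 242h.py:22: RuntimeWarning: invalid value encountered in arccos
  kz=p[2]-.011;q=np.arccos(kz/.085)-.6
```

Unbiased readings: peak moment about 0.42–0.45 N m and e of about 2.9 at nut ≈ 1.0. The lever needs roughly 0.3 rad more on the nut. Returning to it.

Call:
{"method": "servo_tool", "body": {
  "rows": [
    [0,-0.1,0.8,-1],
    [0,-0.1,1.7,-2],
    [0,-0.1,2.6,-3],
    [0,-0.1,3.5,-4],
    [0.02,-0.1,4.4,-5],
    [0.05,-0.1,5.2,-6],
    [0.05,0,5.7,-6.6],
    [0.05,0,5.8,-6.6],
    [0.05,0,5.8,-6.6]
  ],
  "hand": 45,
  "newtons": 90
}}

```text
time: 11.9
position: [0.5335, 0.1929, 0.2417]
tool_rot: [[0.603, -0.0, -0.798], [0.798, -0.0, 0.603], [-0.001, -1.0, -0.0]]
wrist_force: [-0.1, -0.8, -0.3]
grip_width: 0.0454
```

```bash
python3 - <<'E'
from h import *
s=arm.state();R=np.array(s['tool_rot']);print(s['position'],'xyaw',np.arctan2(R[1,0],R[0,0]))
w=snap('wrist','w6');h=cv2.cvtColor(w['image'],cv2.COLOR_RGB2HSV)
m=cv2.inRange(h,(8,150,200),(20,255,255));k,l,st,ce=cv2.connectedComponentsWithStats(m);i=1+st[1:,4].argmax();print(st[i],ce[i])
bp=cv2.boxPoints(cv2.minAreaRect(np.argwhere(l==i)[:,::-1].astype(np.float32)))
W=np.array([onz(w,p,.143) for p in bp]);i=int(np.argmax([np.linalg.norm(W[1]-W[0]),np.linalg.norm(W[2]-W[1])]));d=W[i+1]-W[i]
print(W.mean(0),'nut yaw',(np.arctan2(d[1],d[0])+np.pi/2)%np.pi-np.pi/2,np.linalg.norm(d),'expect -0.647')
E
```

```text
[0.53345342 0.192942   0.24173867] xyaw 0.9235828781686692
[317 168  14  63 825] [323.73212121 198.13333333]
[0.53276406 0.19254604 0.143     ] nut yaw -0.6402191467567707 0.05340188577512825 expect -0.647
```

Call:
{"method": "servo_tool", "body": {
  "rows": [
    [0,0.8,0,0],
    [0,1.6,0,0],
    [0,2.1,0,0],
    [0,2.3,0,0],
    [0,2.3,0,0]
  ]
}}

```text
time: 12.45
position: [0.5337, 0.1915, 0.1264]
tool_rot: [[0.604, -0.001, -0.797], [0.797, -0.001, 0.604], [-0.002, -1.0, 0.0]]
wrist_force: [-0.1, -0.4, 0.6]
grip_width: 0.0451
```

Call:
{"method": "servo_tool", "body": {
  "rows": [
    [0,0,0,0],
    [0,0,0,0],
    [0,0,0,0],
    [0,0,0,0],
    [0,0.005,0,0.8],
    [0,0.01,0,1.7],
    [0,0.015,0,2.6],
    [0,0.022,0,3.4],
    [0,0.022,0,3.45],
    [0,0.022,0,3.45]
  ],
  "hand": 0
}}

```text
time: 13.45
position: [0.5344, 0.1932, 0.1274]
tool_rot: [[0.812, 0.002, -0.584], [0.584, 0.001, 0.812], [0.002, -1.0, -0.001]]
wrist_force: [0.1, -1.0, 7.8]
grip_width: 0.0101
```

Call:
{"method": "servo_tool", "body": {
  "rows": [
    [0,0,0,0],
    [0,0,0,0],
    [0,0,0,0],
    [0,-0.8,0,0],
    [0,-1.6,0,0],
    [0,-2.2,0,0]
  ],
  "hand": 40
}}

```text
time: 14.05
position: [0.5338, 0.1928, 0.2383]
tool_rot: [[0.812, 0.001, -0.583], [0.583, 0.0, 0.812], [0.001, -1.0, -0.0]]
wrist_force: [-0.2, 0.3, 1.1]
grip_width: 0.0402
```

Call:
{"method": "servo_tool", "body": {
  "rows": [
    [-0.25,-0.08,-0.85,0.5],
    [-0.5,-0.08,-1.75,1],
    [-0.75,-0.08,-2.6,1.5],
    [-1,-0.08,-3.5,2],
    [-1.3,-0.08,-4.4,2.5],
    [-1.55,-0.08,-5.2,3],
    [-1.63,-0.08,-5.57,3.2],
    [-1.63,-0.08,-5.57,3.2]
  ],
  "hand": 0,
  "newtons": 60
}}

```text
time: 14.85
position: [0.6299, -0.0843, 0.2398]
tool_rot: [[0.943, -0.0, -0.332], [0.332, -0.002, 0.943], [-0.001, -1.0, -0.001]]
wrist_force: [-0.8, 0.8, -0.2]
grip_width: 0.0001
```

Call:
{"method": "servo_tool", "body": {
  "rows": [
    [0,0.6,-0.1,0],
    [0,0.8,-0.15,0],
    [0,0.95,-0.2,0],
    [0,1.08,-0.33,0],
    [0,1.21,-0.45,0],
    [0,1.35,-0.55,0],
    [0,1.5,-0.64,0],
    [0,1.66,-0.71,0],
    [0,1.75,-0.74,0],
    [0,1.83,-0.77,0],
    [0,1.83,-0.77,0],
    [0,1.83,-0.77,0]
  ]
}}

```text
time: 16.05
position: [0.6431, -0.1171, 0.1486]
tool_rot: [[0.942, 0.001, -0.337], [0.337, 0.0, 0.942], [0.001, -1.0, 0.0]]
wrist_force: [-0.1, 2.8, 6.1]
grip_width: 0.0001
```

```bash
python3 -c "
from h import *
M(10)"
```

```text
t 16.55 pos [ 0.6431 -0.117   0.1487] tipby -0.088 knobby -0.084 F [-0.98  3.04  5.39] sd [0.51 0.34 0.58] q 0.821 M 0.529 e 3.46 Mz 0.453
```

Call:
{"method": "servo_tool", "body": {
  "rows": [
    [0,0.04,-0.01,0],
    [0,0.08,-0.02,0],
    [0,0.13,-0.03,0],
    [0,0.17,-0.04,0],
    [0,0.17,-0.04,0],
    [0,0.17,-0.04,0]
  ]
}}

```text
time: 17.15
position: [0.6437, -0.1189, 0.1402]
tool_rot: [[0.941, 0.001, -0.337], [0.337, 0.0, 0.941], [0.001, -1.0, 0.0]]
wrist_force: [-1.6, 3.0, 5.2]
grip_width: 0.0001
```

```bash
python3 -c "
from h import *
M(10)"
```

```text
t 17.65 pos [ 0.6437 -0.1189  0.1402] tipby -0.0899 knobby -0.0849 F [-0.91  3.18  5.12] sd [0.42 0.55 0.35] q 0.922 M 0.484 e 3.45 Mz 0.434
```

Both readings give e of about 3.45 with a peak near 0.53 N m plus drag uncertainty. That agrees with the earlier estimate plus the 0.3 rad turned (about 3.55), so the setting is right. Pressing the lever home now.

Call:
{"method": "servo_tool", "body": {
  "rows": [
    [0,0.09,0,0],
    [0,0.18,0.02,0],
    [0,0.27,0.04,0],
    [0,0.36,0.06,0],
    [0,0.46,0.08,0],
    [0,0.56,0.1,0],
    [0,0.67,0.12,0],
    [0,0.78,0.14,0],
    [0,0.9,0.17,0],
    [0,1,0.18,0],
    [0,1.03,0.18,0],
    [0,1.03,0.18,0]
  ]
}}

```text
time: 18.85
position: [0.6412, -0.1106, 0.0899]
tool_rot: [[0.942, 0.002, -0.337], [0.337, 0.0, 0.942], [0.002, -1.0, -0.0]]
wrist_force: [-6.6, 3.8, 25.0]
grip_width: -0.0
```

```bash
python3 -c "
from h import *
M(4)"
```

```text
t 19.05 pos [ 0.6412 -0.1105  0.0899] tipby -0.0812 knobby -0.0714 F [-5.68  3.41 23.17] sd [0.38 0.38 0.72] q 1.544 M 1.474 e -13.79 Mz 1.654
```

The lever is on its end stop: q ≈ 1.54, with 23 N resisting. Letting go and retreating upward.

Call:
{"method": "servo_tool", "body": {
  "rows": [
    [0,-0.1,0,0],
    [0,-0.4,0,0],
    [0,-1,0,0],
    [0,-1.8,0.2,0],
    [0,-2.7,0.6,0],
    [0,-3.6,1.2,0],
    [0,-3.6,1.8,0],
    [0,-3.6,1.8,0],
    [0,-3.6,1.8,0]
  ]
}}

```text
time: 19.95
position: [0.61, -0.0253, 0.2692]
tool_rot: [[0.941, 0.001, -0.338], [0.338, 0.0, 0.941], [0.001, -1.0, -0.0]]
wrist_force: [0.5, -0.7, -0.6]
grip_width: 0.0001
```

```bash
python3 - <<'E'
from h import *
w=snap('wrist','w7');s=arm.state();print(s['time'],s['position'],np.round(s['wrist_force'],1))
for q in(1.2,1.3,1.4,1.54):print(q,proj(w,H-.085*np.sin(.6+q)*by+np.array([0,0,.085*np.cos(.6+q)])))
E
```

```text
20.0 [ 0.60997731 -0.0262911   0.26878195] [ 0.4 -0.1  0.8]
1.2 [324.06264241 255.46682595]
1.3 [324.04263873 250.16509429]
1.4 [324.02447538 244.56973371]
1.54 [324.00213177 236.32732834]
```

View pics/w7.png

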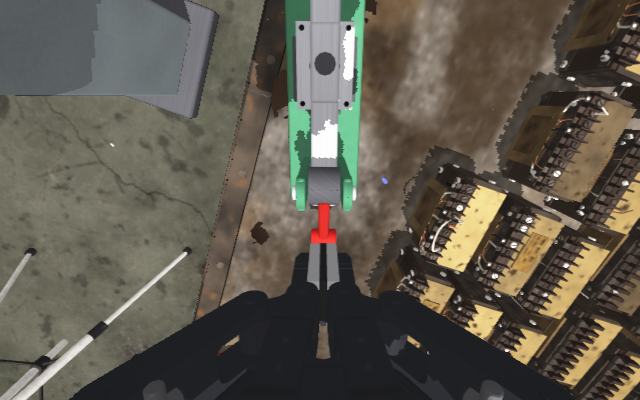

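The view shows the knob at about (323,237), where q = 1.54 predicts (324,236). The lever stays home with the tool clear. Handing in.

```bash
python3 -c "
from workcell import arm
print(arm.finish_job())"
```

```text
the job is handed in; nothing more can be done
None
```

The stack is clamped and the job handed in at about 20 s. I turned the nut from about 0.28 to 1.0 rad, felt the lever, turned on to about 1.29 rad, felt it again, then pressed the lever home and let go.

- **Clamping force:** the final feel gave overlaps of 3.46 and 3.45 mm (target 3.55), with a lever moment of about 0.53 N m. That is about 6.2 N at the knob, slightly under the 7 N asked. The first check plus the extra 0.3 rad works out to about 3.6 mm.
- **Lever closed:** it met its end stop at q ≈ 1.54 with 23 N resisting. After release, the wrist picture shows the knob where q = 1.54 predicts, with the tool clear and no load on the wrist.
- **Disagreements:**
    - Friction between the fingertips and the knob, plus wrist-force noise of about 0.5 N, scattered the first readings between 2.5 and 3.1 mm.
    - One early estimate of the nut's height from two views was off by about 3 cm, so I discarded it.
- **Bystanders:** I saw no contact with the other things on the bench, but I did not check their positions again at the end.

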